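Lock the lid of the porcelain storage box

ROBOT

A 7-joint arm with a two-finger parallel gripper is mounted at the origin on the work surface. World frame = base frame: x ahead of the robot, y to its left, z up, the work surface at z = 0. Lengths are in m, angles in rad, forces in N, time in s.
With the tool pointing down it reaches from about 0.35 to 0.9 m from the base axis. Payload 7.2 kg.
Tool frame: the origin (TCP) lies on the centre line of the jaws, within the pads' length; the fingertips stand 19 mm ahead of it and the grasp point (between the pads) is the TCP (robot.tcp_to_tips is the distance from the TCP to the fingertips, in m); z points along the fingers, y is the line along which they close (so a half turn about z gives the same grasp; the last joint's range is limited). The gripper opens to 85 mm and grips with 20 to 120 N. Pads are 22 mm wide; open, the fingers measure 114 mm over their backs; the gripper's body (76 mm by 85 mm) begins 54 mm behind the grasp point. The pads swing forward as they close: fully open they stand 13 mm farther back than shut.
Start: joints at [1.191, 0.411, -0.013, 1.596, 0.006, 1.134, -0.082], TCP at [0.192, -0.595, 0.25] pointing down, gripper open.
Joint ranges: [-2.95, 2.95], [-0.29, 1.99], [-1.47, 1.44], [0.14, 2.54], [-1.03, 4.17], [0.13, 1.85], [-2.86, 2.86]. Speed limits (rad/s): [2.39, 2.39, 3.01, 3.01, 3.14, 3.14, 3.14].

INTERFACE

Orientations are given as [roll, pitch, yaw] about the fixed x, y, z axes, in that order (R = Rz(yaw) Ry(pitch) Rx(roll)).
In Python, from rig import robot gives the robot as it stands.
- The arm moves only by the tool send_rows, never from a script. Its argument "moves" is a list of rows, each an object with "claw": the closure, from 0 (fully open) to 1 (shut); "travel": the shift along the world's x, y, z normalised to -1 to 1, where 1 is 0.075 m, a list of three; "spin": the turn about the world's z normalised to -1 to 1, where 1 is 0.12 rad. In form: [{"claw": claw, "travel": [tx, ty, tz], "spin": spin}, ...]. A call has 1 to 5 rows; each row shifts and turns the commanded pose from where the row before left it; what a row does not reach is not made up. A row lasts 1/8 s, in which the tool goes at most 62.5 mm and 10.7 degrees, less where a joint would pass 70% of its speed; a pose out of reach is approached as far as the arm can. A call with a number of a shift or a turn outside -1 to 1 is refused whole. A call with a gripper value outside its range is refused whole. The fingers move at their own pace and stop on an object; "newtons" is the grip in N (left out, the last holds). Time passes only in rows, so rows that do not move let the fingers close. It gives the time, the measured TCP pose, the force, the opening and the grip force at its end, in the units of the state.
- robot.state(): the state, without advancing time (a new reading comes with each control period).
- robot.grab_frame(name): name is "scene" or "top" or "wrist"; returns a dict with "image" (400x640x3 uint8, red, green, blue), "depth" (400x640 float32, m along the optical axis (not along the pixel's ray), 0 where there is no reading), "K" (3x3 intrinsics, pixels), "cam_to_world" (4x4, takes a point from camera to world coordinates); the wrist camera has in their place "tool_from_camera" (4x4, takes a point from camera to tool coordinates, whose origin is the TCP and whose axes are the flange's). Camera axes: x right, y down, z forward; pixel columns grow to the right and rows downward; lengths in m; the calibration is good to about 2 mm. A picture is of the moment at which its call begins: read the wrist's pose just before it.
- robot.hand_in(): hands the job in; it is judged then, once.
The state is a dict: "clock": time; "joints": joint angles; "qvel": joint speeds; "joint_efforts": joint torques, N m; "tool_pos": TCP position; "eef_rot": TCP orientation; "ft_force": force on the tool from outside, world axes, zero at the start; "torque": the same for the moment, N m; "width": opening from 0.0 (shut) to 1.0 (fully open); "finger_force": force on a finger pad.
Only numpy, scipy, OpenCV 4.12 (cv2) and the standard library are available. Lean on these libraries where they do the work, as an engineer would, in place of code of your own. Each camera call takes 0.05 s, during which the arm holds its last target. There are 200 camera calls.

TASK

The lid already lies on the white porcelain storage box, but the locking flaps on its two long sides still stand open. Push with your fingertips only: fold each flap down over the side and press it in until its hook is tucked beneath the lip of the box's rim and stays there. Do not grasp, lift, tip or shove the box across the shelf, leave the other tableware where it stands, and finish clear of everything.

Things in the scene. Friction and masses are not known exactly. Their poses are not given: they have to be found in the camera images.
- storage_box: White porcelain storage box, loose on a silicone foot, about 1.5 kg (slides if pushed sideways with 9 N or more), grey plastic lid on. Origin: centre of its underside; x along its length, z up. Walls 150 x 90 mm; a rim flange 156 x 104 mm, z 61 to 65 mm, ends in a rounded lip on each long side; lid 154 x 98 mm, top at z = 83 mm. A locking flap is hinged to the lid on each long side (+y and -y).
- flap_left (a joint): Left (+y) flap's angle about its hinge. 0: folded down and tucked, upright against the box's side; 1.57: level, straight out; more: standing up and out (stop 2.7). The stiff hinge holds it where it is left. Coming down, the hook meets the lip at about 0.36; pressed on inward at the thumb tab with 3 to 8 N it snaps in beneath the lip and rests at 0 to 0.06; not tucked, it springs back to about 0.9.
- flap_right (a joint): The same for the right (-y) flap; its angle has the same meaning.
- flap_left_edge (a point): Middle of the left flap's free edge, outer face. Grey plate 70 mm long (along the box), 3 mm thick, reaching 38 mm from the hinge axis; a hook on its inner face, 22 mm from the axis, reaches 9 mm inward; beyond it is the thumb tab, which ends in this edge. Folded: outer face upright, 58.5 mm from the box's middle plane, this edge 40 mm up. It swings at a radius of 39 mm.
- flap_right_edge (a point): The same point on the right flap, which is a mirror image.
- flap_left_hinge (a point): Middle of the left flap's hinge axis, on the lid's edge: 51 mm from the box's middle plane (+y), 78 mm above the shelf. Fixed to the box; the axes are the box's.
- flap_right_hinge (a point): The same for the right flap (51 mm to the box's -y side, 78 mm up).
- lip_left (a point): Middle of the left lip, on its outermost line: 54.5 mm from the box's middle plane (+y), 61 mm above the shelf.
- lip_right (a point): The same for the right lip, on the -y side.
- sauce_bowl: White porcelain sauce bowl, 100 mm across, 45 mm high, off one end of the box (leave it). Origin: centre of its underside.
- fondue_fork: Fondue fork lying flat off the other end of the box, 240 mm long along its x, 9 mm high (leave it). Origin: on the shelf near its middle.
- rechaud: Stainless steel rechaud frame, 200 mm across, 110 mm high, carrying the pot (leave it). Origin: centre of its underside.
- fondue_pot: Yellow ceramic fondue pot, 200 mm across, 88 mm high, with a stick handle to its -x, standing on the rechaud (leave it). Origin: centre of its underside.
- fork_caddy: Bamboo caddy 84 x 64 x 105 mm with six steel forks standing up to 250 mm (leave it). Origin: centre of its underside.
- gherkin_jar: Glass jar with a steel cap, 68 mm across, 95 mm high (leave it). Origin: centre of its underside.
- pepper_mill: Dark wooden pepper mill, 56 mm across, 162 mm high (leave it). Origin: centre of its underside.
Things that resemble listed ones, but are neither listed nor needed, are in the scene too. What is shaped like the storage_box but green or turquoise is not meant.

How it is judged:
At the end, for the whole second after the job is handed in: Both flaps tucked beneath their lips (joint under 0.12 rad) and staying so; the box at rest, flat on the shelf and within 60 mm of where it began; no bystander moved by more than 30 mm (value of joint each of flap_left, flap_right below 0.12 rad and height (world z) of storage_box below 0.006 m and angle between storage_box's own z axis and vertical below 0.05 rad and distance of storage_box from where it was at the start of the episode below 0.06 m and linear speed of storage_box below 0.02 m/s and distance of each of sauce_bowl, fondue_fork, rechaud, fondue_pot, fork_caddy, gherkin_jar, pepper_mill from where it was at the start of the episode below 0.03 m); the robot touches nothing.
It fails at once if the box is lifted off the shelf (12 mm) (height (world z) of storage_box above 0.012 m).
It fails at once if the box is tipped (over 0.17 rad) (angle between storage_box's own z axis and vertical above 0.17 rad).
It fails at once if the box is shoved over 60 mm (distance of storage_box from where it was at the start of the episode above 0.06 m).
It fails at once if other tableware is moved over 30 mm (distance of any of sauce_bowl, fondue_fork, rechaud, fondue_pot, fork_caddy, gherkin_jar, pepper_mill from where it was at the start of the episode above 0.03 m).
It also fails if it takes over 45 s, if anything falls off the work surface, if the arm or the gripper's body presses on something with over 40 N, if the wrist force passes 120 N, or if a joint passes its speed limit or range.

## Working session

There is one attempt and no reset: what is moved stays moved. The work goes in short steps, Python scripts to look and compute and a tool call to move; the robot and the scene stay as the last step left them, time stands still between calls to the robot, and variables do not carry over. Pictures are saved under pics/ and viewed, at most 10 in all, crops included, and the job is handed in when it is done.

Besides the shell and the picture viewer there is one more tool, called as name(argument=value, ...), one argument or row to a line, values as JSON. send_rows: Moves the arm, as the interface text tells. Scaled input: -1 to 1 covers 0.075 m each way for a shift and 0.12 rad each way for a turn. Its arguments: {"type":"object","properties":{"moves":{"type":"array"},"newtons":{"type":"number"}},"required":["moves"]}

```bash
mkdir -p pics; cat > h.py <<'E'
import numpy as np,cv2
from rig import robot
def grab(n,save=None):
    f=robot.grab_frame(n)
    if save: cv2.imwrite(f'pics/{save}.png',f['image'][:,:,::-1]); np.savez(f'pics/{save}.npz',**f)
    return f
def pts(f,T=None):
    K=f['K'];d=f['depth'];v,u=np.mgrid[:d.shape[0],:d.shape[1]]
    P=np.stack([(u-K[0,2])/K[0,0]*d,(v-K[1,2])/K[1,1]*d,d],-1)
    T=f['cam_to_world'] if T is None else T
    return P@T[:3,:3].T+T[:3,3]
E
python3 - <<'E'
from h import *
a=grab('scene','scene');b=grab('top','top')
print(robot.state())
E
```

```text
{'clock': 0.1, 'joints': array([ 1.1908    ,  0.41184117, -0.01272044,  1.59695027,  0.00563368,
        1.13430388, -0.08219985]), 'qvel': array([-3.18255930e-04, -2.08764872e-03, -1.16815072e-03, -2.26019280e-03,
        1.62747664e-05, -2.14145509e-03,  2.28144518e-03]), 'joint_efforts': array([ 1.56941926e-03, -6.01830268e+01,  6.83610309e-01, -3.00086761e+01,
        1.39506283e-02,  6.49768583e-03,  5.73731356e-06]), 'tool_pos': array([ 0.1915642 , -0.59448249,  0.24952799]), 'eef_rot': array([-3.14013152e+00,  1.30531379e-04,  3.11842713e-01]), 'ft_force': array([ 0.69817841,  0.21876051, -0.73795155]), 'torque': array([0.01918132, 0.04366245, 0.02850562]), 'finger_force': 0.0, 'width': 1.0010093011298122}
```

View pics/scene.png

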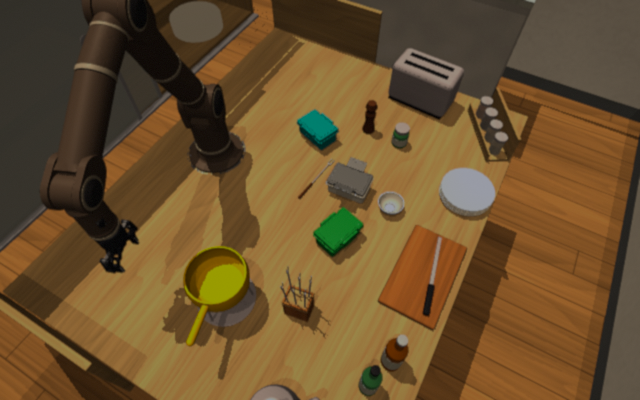

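View pics/top.png

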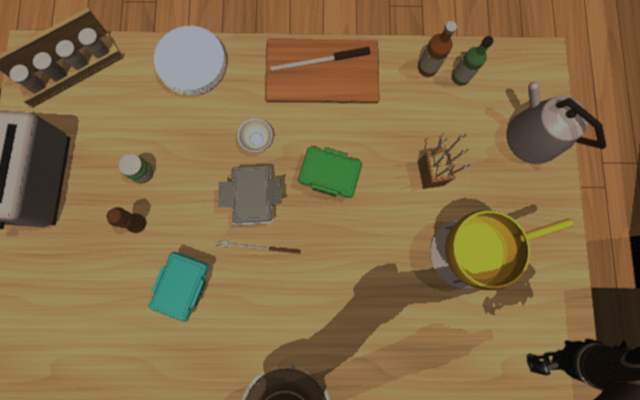

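Candidates for the box: grey-lidded white box at top (253,193) with both flaps out; green (330,172) and turquoise (180,286) are decoys. I choose the grey one and check it in a close crop.

```bash
python3 - <<'E'
from h import *
f=dict(np.load('pics/top.npz'));P=pts(f);im=f['image'][:,:,::-1]
c=im[140:250,190:320];cv2.imwrite('pics/crop.png',cv2.resize(np.clip(c*1.6,0,255).astype(np.uint8),None,fx=6,fy=5.4,interpolation=cv2.INTER_CUBIC))
for r in range(160,232,6): print(r,' '.join('%d'%(P[r,u,2]*1000) for u in range(210,300,3)))
m=np.zeros(P.shape[:2],bool);m[150:235,205:300]=1
z=P[...,2]
q=P[m&(z>.076)&(z<.087)]
r=cv2.minAreaRect((q[:,:2]*1000).astype(np.float32));print('lid',r,len(q))
for uv in [(255,135),(259,248),(138,168),(122,217),(438,165),(330,172)]: print(uv,P[uv[1],uv[0]])
print(np.round(f['cam_to_world'],3),f['K'])
E
```

```text
160 -1 0 0 2 2 1 0 -4 0 3 -1 2 0 0 -4 1 -4 0 2 2 -1 3 0 2 3 5 3 -4 -3 3
166 0 -1 0 7 0 0 0 2 0 -3 80 79 81 73 79 79 82 80 84 76 0 -5 0 -3 0 3 4 0 3 -3
172 -4 0 0 2 0 5 -1 80 81 86 88 85 82 82 83 86 83 84 83 83 59 1 -1 2 0 -4 -7 6 1301 -1
178 0 0 0 1 -2 0 2 0 84 84 88 86 81 81 80 79 81 82 82 79 61 97 99 100 -3 -1 1 2 -4 1
184 -1 4 0 92 94 91 88 82 85 80 77 82 83 84 84 82 82 82 86 81 89 91 98 100 0 3 0 2 -3 0
190 1 0 -1 92 90 90 96 88 83 80 80 82 85 86 81 81 82 84 80 80 88 92 98 102 0 1 -1 0 2 -6
196 2 0 2 94 94 87 91 86 78 83 83 83 82 86 84 81 83 88 87 78 86 95 98 100 6 0 -1 0 2 1
202 2 -1 2 94 89 92 85 83 80 82 81 87 86 82 82 84 84 79 85 77 82 93 97 101 -1 0 3 0 3 -3
208 0 2 0 2 0 -4 1 1 76 82 83 86 79 84 82 80 86 82 80 78 63 3 0 3 0 0 3 5 1 7
214 -1 0 -2 -2 0 3 1 -4 81 82 81 86 80 77 79 85 85 82 82 77 80 0 2 -4 4 -1 -1 1 -5 0
220 3 3 2 0 4 2 -1 6 81 83 78 83 83 80 84 81 77 81 76 80 67 0 3 -1 -1 -1 0 0 -1 -5
226 -1 -1 -2 2 0 -2 1 -6 0 8 -2 0 0 -5 0 -1 -1 -3 0 5 2 1 -2 -5 1 0 0 0 -2 3
lid ((581.7900390625, 73.05023193359375), (155.5328369140625, 209.83689880371094), 0.8640900254249573) 2079
(255, 135) [0.76748513 0.10014281 0.00974562]
(259, 248) [0.43762083 0.08115515 0.00047781]
(138, 168) [0.64380487 0.40142179 0.09531642]
(122, 217) [0.50323511 0.41200111 0.14932417]
(438, 165) [ 0.65801383 -0.40974669  0.09881187]
(330, 172) [ 0.63943659 -0.11583919  0.08487033]
[[ 0.003 -0.984  0.18   0.344]
 [-1.    -0.007 -0.022 -0.05 ]
 [ 0.022 -0.18  -0.983  1.302]
 [ 0.     0.     0.     1.   ]] [[457.6623192    0.         315.71665999]
 [  0.         457.6623192  197.97619945]
 [  0.           0.           1.        ]]
```

View pics/crop.png

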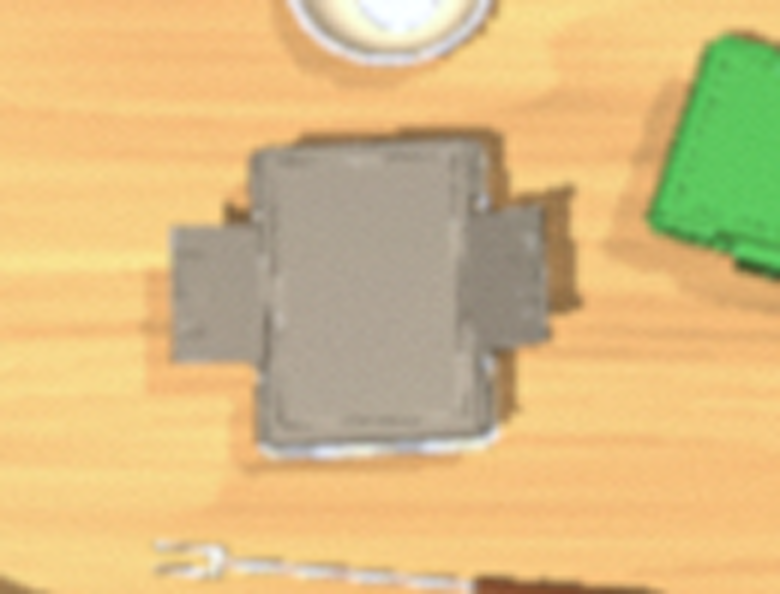

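The crop confirms it: grey-lidded white box, flaps out on its image-left (170–260, 225–360) and image-right (465–550, 205–345) sides, both above level. Now its pose.

```bash
python3 - <<'E'
from h import *
f=dict(np.load('pics/top.npz'));P=pts(f);z=P[...,2]
m=np.zeros(z.shape,bool);m[150:235,205:300]=1
q=P[m&(z>.073)&(z<.093)][:,:2]*1000
c=np.array([582,73.]);a=0
for _ in range(4):
    R=np.array([[np.cos(a),np.sin(a)],[-np.sin(a),np.cos(a)]])
    l=(q-c)@R.T; e=l[(abs(l[:,0])>42)&(abs(l[:,1])<60)]
    # per-slice midlines of the lid's ends
    xs=[];ys=[]
    for s in list(range(-72,-44,6))+list(range(44,72,6)):
        k=e[(e[:,0]>=s)&(e[:,0]<s+6)]
        if len(k)>10: xs.append(s+3);ys.append((k[:,1].min()+k[:,1].max())/2)
    p=np.polyfit(xs,ys,1); k=l[abs(l[:,1])<35,0]
    c=c+R.T@np.array([(k.min()+k.max())/2,p[1]]); a+=np.arctan(p[0])
print('centre',c,'yaw',a,'len',np.ptp(k),np.round(ys,1))
R=np.array([[np.cos(a),np.sin(a)],[-np.sin(a),np.cos(a)]])
q=P[m&(z>.07)];l=(q[:,:2]*1000-c)@R.T
for s in (1,-1):
    k=(s*l[:,1]>57)&(abs(l[:,0])<30);t=np.polyfit(s*l[k,1],q[k,2]*1000,1);print(s,'slope',t,'angle',np.pi/2+np.arctan(t[0]),'max y',(s*l[k,1]).max(), 'xrange',l[k,0].min(),l[k,0].max())
print('tips',robot.tcp_to_tips)
E
```

```text
centre [581.12141009  99.13416899] yaw 0.06300506753985699 len 154.76310611419774 [-1.2  0.2 -0.1 -0.3 -0.4  0.6  0.5 -0.  -0.3 -0.4]
1 slope [ 0.23230573 74.21785667] angle 1.7990534983494835 max y 86.71372422642914 xrange -29.813216585632194 29.31537864331274
-1 slope [ 0.14183344 86.93849513] angle 1.7116900112722298 max y 132.42876190243217 xrange -29.98586456069658 29.985601602959118
tips 0.019
```

send_rows(
  moves=[
    {"claw":1,"travel":[0,0,0.8],"spin":0},
    {"claw":1,"travel":[0,0,0.8],"spin":0},
    {"claw":1,"travel":[0.4,0.6,0],"spin":0.9},
    {"claw":1,"travel":[0.4,0.65,0],"spin":0.9},
    {"claw":1,"travel":[0.4,0.65,0],"spin":0.9},
  ],
  newtons=40,
)

```text
clock: 0.72
tool_pos: [0.2824, -0.4506, 0.37]
eef_rot: [-3.141, -0.0, 0.639]
ft_force: [0.8, 0.5, -0.6]
width: 0.0
finger_force: 0.0
```

```bash
python3 - <<'E'
from h import *
f=dict(np.load('pics/top.npz'));P=pts(f);z=P[...,2]
m=np.zeros(z.shape,bool);m[150:235,205:292]=1
q0=P[m&(z>.07)&(z<.093)][:,:2]*1000
c=np.array([582,95.]);a=0.03
for i in range(12):
    R=np.array([[np.cos(a),np.sin(a)],[-np.sin(a),np.cos(a)]])
    l=(q0-c)@R.T; xs=[];lo=[];hi=[]
    for s in list(range(-72,-44,4))+list(range(42,70,4)):
        k=l[(l[:,0]>=s)&(l[:,0]<s+4)&(abs(l[:,1])<60),1]
        if len(k)>10: xs.append(s+2);lo.append(k.min());hi.append(k.max())
    pl=np.polyfit(xs,lo,1);ph=np.polyfit(xs,hi,1);p=(pl+ph)/2;k=l[abs(l[:,1])<35,0]
    c=c+R.T@np.array([(k.min()+k.max())/2,p[1]]); a+=np.arctan(p[0])
print('centre',c,'yaw',a,'len',np.ptp(k),'slopes',pl,ph)
print(np.round(lo),np.round(hi))
R=np.array([[np.cos(a),np.sin(a)],[-np.sin(a),np.cos(a)]])
q=P[m&(z>.07)&(z<.13)];l=(q[:,:2]*1000-c)@R.T
for s in (1,-1):
    k=(s*l[:,1]>57)&(s*l[:,1]<95)&(abs(l[:,0])<30);t=np.polyfit(s*l[k,1],q[k,2]*1000,1);print(s,'angle',np.pi/2+np.arctan(t[0]),'max y',np.percentile(s*l[k,1],98),'z at max',np.polyval(t,(s*l[k,1]).max()))
    kk=(s*l[:,1]>62)&(s*l[:,1]<95);print(np.percentile(l[kk,0],[1,99]))
E
```

```text
centre [581.07010988  99.19102389] yaw 0.06268876104101904 len 155.05719593193396 slopes [-2.96257271e-04 -5.18934158e+01] [-1.80346217e-03  5.17358947e+01]
[-52. -52. -52. -52. -52. -53. -50. -51. -51. -52. -52. -52. -52. -53.] [50. 53. 53. 53. 52. 52. 50. 50. 52. 52. 52. 51. 51. 52.]
1 angle 1.799064047662171 max y 86.102038277506 z at max 94.36110478376521
[-34.47268375  34.67446059]
-1 angle 2.046377702742967 max y 81.11368257353416 z at max 103.37554420975252
[-34.26522447  33.78976638]
```

send_rows(
  moves=[
    {"claw":1,"travel":[0.4,0.65,0],"spin":0.9},
    {"claw":1,"travel":[0.4,0.65,0],"spin":0.9},
    {"claw":1,"travel":[0.4,0.65,0],"spin":0.9},
    {"claw":1,"travel":[0.4,0.65,0],"spin":0.9},
    {"claw":1,"travel":[0.4,0.65,0],"spin":0.9},
  ],
)

```text
clock: 1.35
tool_pos: [0.4322, -0.2069, 0.3702]
eef_rot: [-3.142, 0.0, 1.179]
ft_force: [0.0, -0.1, 0.5]
width: -0.001
finger_force: 0.0
```

send_rows(
  moves=[
    {"claw":1,"travel":[0.41,0.583,0],"spin":0.76},
    {"claw":1,"travel":[0.41,0.583,0],"spin":0.76},
    {"claw":1,"travel":[0.41,0.583,0],"spin":0.76},
    {"claw":1,"travel":[0.41,0.583,0],"spin":0.76},
    {"claw":1,"travel":[0.41,0.583,0],"spin":0.76},
  ],
)

```text
clock: 1.98
tool_pos: [0.5862, 0.0112, 0.37]
eef_rot: [-3.141, 0.0, 1.634]
ft_force: [0.3, -1.0, -0.6]
width: 0.003
finger_force: 0.0
```

send_rows(
  moves=[
    {"claw":1,"travel":[0,0,-0.8],"spin":0},
    {"claw":1,"travel":[0,0,-0.8],"spin":0},
    {"claw":1,"travel":[0,0,-0.8],"spin":0},
    {"claw":1,"travel":[0,0,0],"spin":0},
    {"claw":1,"travel":[0,0,0],"spin":0},
  ],
)

```text
clock: 2.6
tool_pos: [0.5866, 0.0104, 0.1924]
eef_rot: [3.14, -0.0, 1.632]
ft_force: [0.6, -0.2, 1.8]
width: 0.004
finger_force: 0.0
```

```bash
python3 - <<'E'
from h import *
s=robot.state();print(s['tool_pos'],s['eef_rot'],s['joints'])
f=grab('wrist','w1');b=grab('scene','s1')
i=b['image'][120:260,270:430,::-1];cv2.imwrite('pics/w1b.png',np.hstack([f['image'][::2,::2,::-1],cv2.resize(i,(400,350),interpolation=2)[:200*1] if 0 else cv2.resize(i,(229,200),interpolation=2)]))
E
```

```text
[0.58657099 0.01038558 0.1923506 ] [ 3.13953742e+00 -3.56776204e-04  1.63189146e+00] [ 0.33487947  0.46787212 -0.58664029  1.72978474  0.29521915  1.031036
 -0.29397603]
```

View pics/w1b.png

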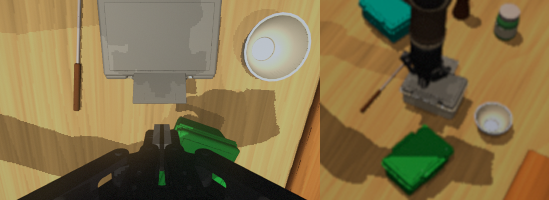

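The wrist view shows the shut fingertips (163,128) just over the flap's free edge, centred on it (133–186). I go down.

send_rows(
  moves=[
    {"claw":1,"travel":[0,0,-0.5],"spin":0},
    {"claw":1,"travel":[0,0,-0.3],"spin":0},
    {"claw":1,"travel":[0,0,-0.2],"spin":0},
    {"claw":1,"travel":[0,0,-0.15],"spin":0},
    {"claw":1,"travel":[0,0,-0.15],"spin":0},
  ],
)

```text
clock: 3.32
tool_pos: [0.5864, 0.0103, 0.0934]
eef_rot: [3.139, -0.0, 1.632]
ft_force: [0.5, 0.2, 1.5]
width: -0.0
finger_force: 0.2
```

send_rows(
  moves=[
    {"claw":1,"travel":[0,0,-0.15],"spin":0},
    {"claw":1,"travel":[0,0,-0.15],"spin":0},
    {"claw":1,"travel":[0,0,-0.12],"spin":0},
    {"claw":1,"travel":[0,0,-0.12],"spin":0},
    {"claw":1,"travel":[0,0,0],"spin":0},
  ],
)

```text
clock: 3.95
tool_pos: [0.5849, 0.0099, 0.0514]
eef_rot: [-3.14, -0.0, 1.632]
ft_force: [-0.7, -0.7, -0.7]
width: 0.001
finger_force: 0.2
```

send_rows(
  moves=[
    {"claw":1,"travel":[0,0.06,0],"spin":0},
    {"claw":1,"travel":[0,0.05,0],"spin":0},
    {"claw":1,"travel":[-0.01,0.04,0],"spin":0},
    {"claw":1,"travel":[0,0.03,0],"spin":0},
    {"claw":1,"travel":[0,0,0],"spin":0},
  ],
)

```text
clock: 4.58
tool_pos: [0.5853, 0.0181, 0.0526]
eef_rot: [-3.142, 0.007, 1.628]
ft_force: [0.7, -14.2, 0.2]
width: 0.001
finger_force: 7.2
```

```bash
python3 - <<'E'
from h import *
s=robot.state();print(s['tool_pos'],s['ft_force'])
f=grab('wrist','w2');cv2.imwrite('pics/w2c.png',f['image'][:,:,::-1])
E
```

```text
[0.58528783 0.01811037 0.05263763] [  0.70805723 -14.17796915   0.19239377]
```

View pics/w2c.png

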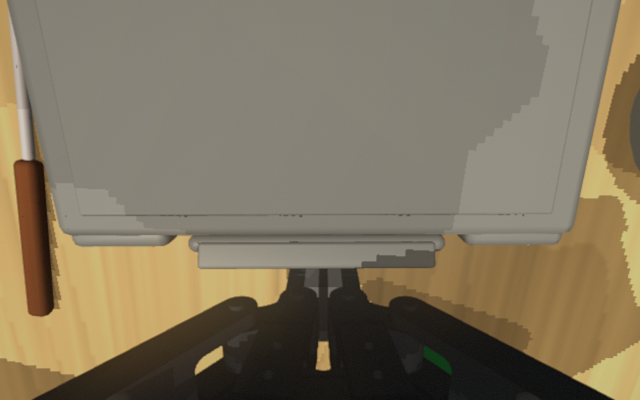

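```bash
cat >> h.py <<'E'
from scipy.spatial.transform import Rotation as Ro
def wristpts(f,s):
    T=np.eye(4);T[:3,:3]=Ro.from_euler('xyz',s['eef_rot']).as_matrix();T[:3,3]=s['tool_pos']
    return pts(f,T@f['tool_from_camera'])
C=np.array([.5811,.0995]);A=.063
def local(P,c=C,a=A):
    R=np.array([[np.cos(a),np.sin(a)],[-np.sin(a),np.cos(a)]])
    Q=P.copy();Q[...,:2]=(P[...,:2]-c)@R.T;return Q*1000
E
python3 - <<'E'
from h import *
s=robot.state();f=dict(np.load('pics/w2.npz'));L=local(wristpts(f,s))
for u in (250,320,400): print(u,[tuple(np.round(L[v,u]).astype(int)) for v in (150,205,215,225,232,240,248,256,264,268,272,280,290,300)])
print([tuple(np.round(L[v,120]).astype(int)) for v in (205,215,225,232,238,242,248)])
t=dict(np.load('pics/w1.npz'));L1=local(wristpts(t,dict(tool_pos=[.58657,.01039,.19235],eef_rot=[3.13954,-.00036,1.63189])))
for M,n in((L,'now'),(L1,'before')):
    k=(abs(M[...,2]-81)<6)&(abs(abs(M[...,0])-55)<10)&(abs(M[...,1])<60);print(n,np.percentile(M[k][:,1],[0,1,2]))
b=grab('top','t2')
E
```

```text
250 [(np.int64(-20), np.int64(-23), np.int64(84)), (np.int64(-21), np.int64(-38), np.int64(85)), (np.int64(-22), np.int64(-42), np.int64(82)), (np.int64(-22), np.int64(-44), np.int64(83)), (np.int64(-22), np.int64(-47), np.int64(82)), (np.int64(-23), np.int64(-49), np.int64(82)), (np.int64(-23), np.int64(-52), np.int64(83)), (np.int64(-22), np.int64(-53), np.int64(85)), (np.int64(-22), np.int64(-55), np.int64(86)), (np.int64(-23), np.int64(-57), np.int64(84)), (np.int64(-42), np.int64(-103), np.int64(1)), (np.int64(-43), np.int64(-107), np.int64(2)), (np.int64(-43), np.int64(-114), np.int64(1)), (np.int64(-24), np.int64(-70), np.int64(82))]
320 [(np.int64(-2), np.int64(-23), np.int64(84)), (np.int64(-2), np.int64(-38), np.int64(84)), (np.int64(-2), np.int64(-41), np.int64(83)), (np.int64(-2), np.int64(-45), np.int64(81)), (np.int64(-2), np.int64(-47), np.int64(82)), (np.int64(-2), np.int64(-50), np.int64(82)), (np.int64(-2), np.int64(-51), np.int64(84)), (np.int64(-2), np.int64(-53), np.int64(87)), (np.int64(-2), np.int64(-56), np.int64(85)), (np.int64(-2), np.int64(-70), np.int64(59
[... 534 characters left out ...]
np.int64(84)), (np.int64(21), np.int64(-55), np.int64(86)), (np.int64(42), np.int64(-101), np.int64(1)), (np.int64(42), np.int64(-103), np.int64(1)), (np.int64(43), np.int64(-109), np.int64(0)), (np.int64(43), np.int64(-115), np.int64(1)), (np.int64(23), np.int64(-70), np.int64(82))]
[(np.int64(-57), np.int64(-38), np.int64(85)), (np.int64(-59), np.int64(-41), np.int64(84)), (np.int64(-60), np.int64(-44), np.int64(83)), (np.int64(-61), np.int64(-47), np.int64(82)), (np.int64(-62), np.int64(-49), np.int64(81)), (np.int64(-63), np.int64(-51), np.int64(80)), (np.int64(-113), np.int64(-87), np.int64(1))]
now [-52.71288561 -51.00877372 -49.92209176]
before [-53.77801821 -52.71311507 -51.31902608]
```

send_rows(
  moves=[
    {"claw":1,"travel":[0,0,0],"spin":0},
    {"claw":1,"travel":[0,0.03,0],"spin":0},
    {"claw":1,"travel":[0,0,0],"spin":0},
  ],
)

```text
clock: 5.05
tool_pos: [0.5853, 0.0204, 0.0526]
eef_rot: [-3.141, 0.006, 1.628]
ft_force: [0.8, -14.5, -0.1]
width: -0.0
finger_force: 7.2
```

```bash
python3 - <<'E'
from h import *
f=grab('wrist','w3');s=robot.state();M=local(wristpts(f,s));print(s['ft_force'],s['torque'],s['tool_pos'])
k=(abs(M[...,2]-81)<6)&(abs(abs(M[...,0])-55)<10)&(abs(M[...,1])<60);print(np.percentile(M[k][:,1],[0,1,2]))
print([tuple(np.round(M[v,320]).astype(int).tolist()) for v in range(240,300,4)])
E
```

```text
[  1.24587517 -15.63121579   0.14227362] [-3.03400931 -0.19761815 -0.0257993 ] [0.5852688  0.02034842 0.05261688]
[-50.50475624 -48.70527283 -47.62272822]
[(-2, -47, 82), (-2, -48, 84), (-2, -48, 85), (-2, -50, 85), (-2, -51, 85), (-2, -52, 86), (-2, -53, 85), (-2, -69, 58), (-2, -69, 62), (-2, -69, 64), (-2, -69, 67), (-2, -69, 70), (-2, -69, 72), (-2, -70, 73), (-2, -72, 72)]
```

The box slid about 2 mm under 14 N, so a flat push works against friction. I back off and press again with the tip's lower corner, in and down together, just above the flap's edge.

send_rows(
  moves=[
    {"claw":1,"travel":[0,-0.2,0],"spin":0},
    {"claw":1,"travel":[0,-0.2,0],"spin":0},
    {"claw":1,"travel":[0,0,0.25],"spin":0},
    {"claw":1,"travel":[0,0,0.25],"spin":0},
    {"claw":1,"travel":[0,0,0],"spin":0},
  ],
)

```text
clock: 5.72
tool_pos: [0.5863, -0.0032, 0.0925]
eef_rot: [3.137, -0.0, 1.633]
ft_force: [-0.3, 0.5, 0.0]
width: -0.002
finger_force: 0.0
```

```bash
cat >> h.py <<'E'
def boxfit(f,P,c0=C,a0=A):
    "lid centre and yaw by long edges' midline from top view"
    z=P[...,2];q=P[(z>.07)&(z<.093)&(np.linalg.norm(P[...,:2]-c0,axis=-1)<.11)][:,:2]
    c,a=np.array(c0),a0
    for i in range(8):
        l=local(np.c_[q,q[:,0]],c,a)[:,:2];xs=[];y=[]
        for s in list(range(-72,-44,4))+list(range(42,70,4)):
            k=l[(l[:,0]>=s)&(l[:,0]<s+4)&(abs(l[:,1])<60),1]
            if len(k)>10 and np.ptp(k)>95: xs.append(s+2);y.append((k.min()+k.max())/2)
        p=np.polyfit(xs,y,1);R=np.array([[np.cos(a),-np.sin(a)],[np.sin(a),np.cos(a)]])
        c=c+R@np.array([0,p[1]])/1000;a+=p[0]
    return c,a,len(xs)
E
python3 - <<'E'
from h import *
s=robot.state();f=grab('wrist','w4');M=local(wristpts(f,s));print(s['ft_force'],s['tool_pos'])
k=(abs(M[...,2]-81)<6)&(abs(abs(M[...,0])-55)<10)&(abs(M[...,1])<60);print('lid edge',np.percentile(M[k][:,1],[0,1,2]))
k=(abs(M[...,0])<34)&(abs(M[...,0])>16)&(M[...,1]<-52)&(M[...,1]>-95)&(M[...,2]>30)&(M[...,2]<92);q=M[k]
for y in range(-92,-50,4): 
    w=q[(q[:,1]>=y)&(q[:,1]<y+4)]; print(y+2,len(w),np.median(w[:,2]) if len(w) else '')
t=grab('top');
try: print(boxfit(t,pts(t)))
except Exception as e: print(e)
print(boxfit(dict(np.load('pics/top.npz')),pts(dict(np.load('pics/top.npz')))))
E
```

```text
[-0.28247811  0.45390972  0.04747281] [ 0.5862642  -0.00319098  0.09254233]
lid edge [-51.33809743 -50.37248809 -49.57016853]
-90 0 
-86 0 
-82 223 61.19227803355648
-78 438 64.15266003467113
-74 489 67.69472097463317
-70 517 70.85918160903482
-66 572 74.35118736462118
-62 639 77.88558486660737
-58 677 81.31700701721292
-54 775 84.75676328067505
-50 0 
(array([0.58089222, 0.10283467]), np.float64(0.07214770768173033), 7)
(array([0.58111928, 0.09919433]), np.float64(0.06268604440965994), 14)
```

send_rows(
  moves=[
    {"claw":1,"travel":[0,0.17,-0.1],"spin":0},
    {"claw":1,"travel":[0,0.08,-0.11],"spin":0},
    {"claw":1,"travel":[0,0.08,-0.11],"spin":0},
    {"claw":1,"travel":[0,0,0],"spin":0},
  ],
)

```text
clock: 6.32
tool_pos: [0.584, 0.0213, 0.0646]
eef_rot: [-3.14, -0.0, 1.633]
ft_force: [-0.4, -0.5, 0.2]
width: 0.003
finger_force: 0.1
```

send_rows(
  moves=[
    {"claw":1,"travel":[0,0.12,-0.04],"spin":0},
    {"claw":1,"travel":[0,0.12,-0.05],"spin":0},
  ],
)

```text
clock: 6.58
tool_pos: [0.5847, 0.0347, 0.0589]
eef_rot: [-3.14, 0.005, 1.629]
ft_force: [-2.7, -27.8, 17.3]
width: -0.002
finger_force: 0.9
```

```bash
python3 - <<'E'
from h import *
s=robot.state();f=grab('wrist','w5');M=local(wristpts(f,s));print(s['ft_force'],s['tool_pos'])
k=(abs(M[...,2]-81)<6)&(abs(abs(M[...,0])-55)<10)&(abs(M[...,1])<60);print('lid edge',np.percentile(M[k][:,1],[0,1,2]))
E
```

```text
[ -2.67947977 -27.79249447  17.27479992] [0.58469589 0.03466504 0.05892628]
lid edge [-48.14641848 -45.88407041 -44.68988898]
```

send_rows(
  moves=[
    {"claw":1,"travel":[0,-0.2,0],"spin":0},
    {"claw":1,"travel":[0,-0.3,0],"spin":0},
    {"claw":1,"travel":[0,0,0.4],"spin":0},
    {"claw":1,"travel":[0,0,0.8],"spin":0},
    {"claw":1,"travel":[0,0,0.4],"spin":0},
  ],
)

```text
clock: 7.25
tool_pos: [0.5857, 0.0016, 0.1821]
eef_rot: [3.138, -0.001, 1.632]
ft_force: [0.3, -0.1, -0.5]
width: -0.003
finger_force: 0.0
```

```bash
python3 - <<'E'
from h import *
s=robot.state();f=grab('wrist','w6');M=local(wristpts(f,s));print(s['ft_force'],s['tool_pos'])
cv2.imwrite('pics/w6c.png',f['image'][::1,:,::-1])
k=(abs(M[...,2]-81)<6)&(abs(abs(M[...,0])-55)<10)&(abs(M[...,1])<60);print('lid edge',np.percentile(M[k][:,1],[0,1,2]))
k=(abs(M[...,0])<34)&(abs(M[...,0])>16)&(M[...,1]<-46)&(M[...,1]>-95)&(M[...,2]>30)&(M[...,2]<110);q=M[k]
for y in range(-92,-46,4): 
    w=q[(q[:,1]>=y)&(q[:,1]<y+4)]; print(y+2,len(w),np.median(w[:,2]) if len(w) else '')
t=grab('top','t6');
try: print(boxfit(t,pts(t)))
except Exception as e: print(e)
E
```

```text
[ 0.32265593 -0.11312135 -0.51156257] [0.58572791 0.00164869 0.18209697]
lid edge [-50.59185564 -49.51573548 -48.26855077]
-90 0 
-86 0 
-82 0 
-78 0 
-74 0 
-70 0 
-66 0 
-62 0 
-58 0 
-54 309 82.31882574347641
-50 379 81.95676323893869
-46 170 80.48619188523125
(array([0.58049613, 0.10708927]), np.float64(0.13658573691581358), 7)
```

View pics/w6c.png

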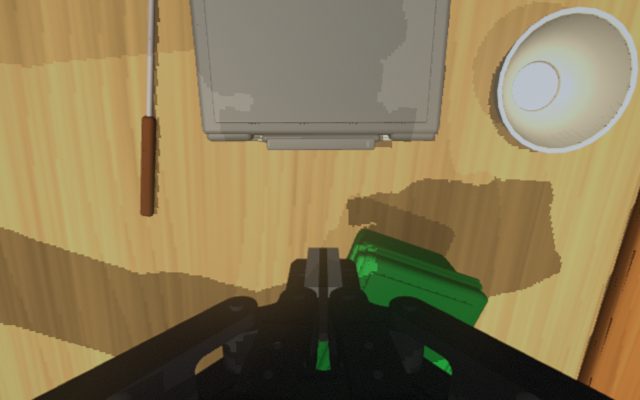

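The right flap is folded and stays down (only its narrow top ledge shows at 268–375, 143). I cross over to the left side.

send_rows(
  moves=[
    {"claw":1,"travel":[-0.03,0.64,0],"spin":0},
    {"claw":1,"travel":[-0.04,0.64,0],"spin":0},
    {"claw":1,"travel":[-0.04,0.64,0],"spin":0},
    {"claw":1,"travel":[-0.04,0.64,0],"spin":0},
    {"claw":1,"travel":[0,0,0],"spin":0},
  ],
)

```text
clock: 7.98
tool_pos: [0.5715, 0.1985, 0.1783]
eef_rot: [-3.14, -0.003, 1.639]
ft_force: [-0.3, 0.0, -0.4]
width: -0.001
finger_force: 0.0
```

```bash
python3 - <<'E'
from h import *
s=robot.state();print(s['tool_pos'])
t=grab('top','t7');P=pts(t);print(boxfit(t,P))
im=t['image'][130:260,190:320,::-1];cv2.imwrite('pics/t7c.png',cv2.resize(np.clip(im*1.6,0,255).astype(np.uint8),(585,585),interpolation=2))
M=local(P,(.5808,.1055),.065);k=(abs(M[...,0])<75)&(abs(M[...,1])<100)&(M[...,2]>70)&(M[...,2]<92);q=M[k]
for x in range(-78,78,6):
    w=q[(q[:,0]>=x)&(q[:,0]<x+6)&(q[:,1]<40)]
    if len(w)>5: print(x+3,round(w[:,1].min(),1))
E
```

```text
[0.5714984  0.19851952 0.17832739]
(array([0.58095644, 0.10177563]), np.float64(0.0661662900247501), 7)
-75 -54.7
-69 -55.1
-63 -55.7
-57 -55.7
-51 -53.7
-45 -53.5
-39 -54.4
-33 -60.1
-27 -60.3
-21 -60.6
-15 -60.8
-9 -61.1
-3 -60.9
3 -61.1
9 -61.4
15 -61.2
21 -59.6
27 -60.0
33 -60.2
39 -51.5
45 -55.1
51 -55.1
57 -55.4
63 -55.7
69 -55.6
75 -50.4
```

View pics/t7c.png

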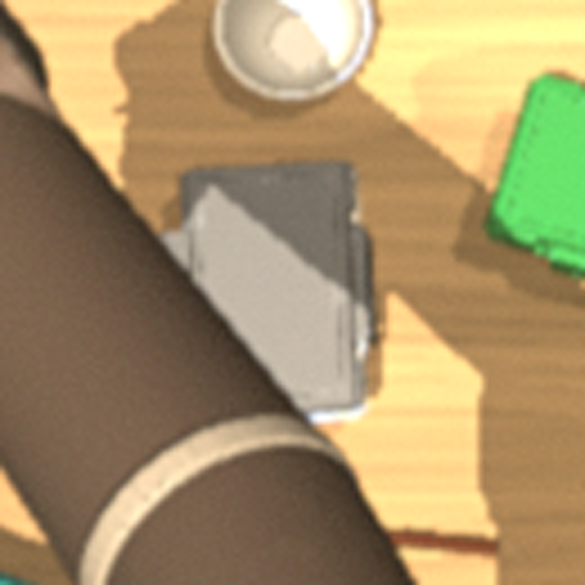

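Right flap folded flat (357–375, 225–345); box at about (0.581, 0.102), 3 mm from its start. Now the left flap the same way.

send_rows(
  moves=[
    {"claw":1,"travel":[0,-0.1,-0.5],"spin":0},
    {"claw":1,"travel":[0,0,-0.35],"spin":0},
    {"claw":1,"travel":[0,0,-0.15],"spin":0},
    {"claw":1,"travel":[0,0,-0.15],"spin":0},
    {"claw":1,"travel":[0,0,0],"spin":0},
  ],
)

```text
clock: 8.65
tool_pos: [0.5734, 0.1852, 0.0925]
eef_rot: [-3.141, 0.0, 1.632]
ft_force: [-0.3, 0.0, 0.8]
width: 0.003
finger_force: 0.0
```

send_rows(
  moves=[
    {"claw":1,"travel":[0,0,-0.1],"spin":0},
    {"claw":1,"travel":[0,0,-0.06],"spin":0},
    {"claw":1,"travel":[0,0,0],"spin":0},
  ],
)

```text
clock: 9.02
tool_pos: [0.5734, 0.1856, 0.0806]
eef_rot: [-3.141, 0.0, 1.632]
ft_force: [-0.3, 0.2, -0.4]
width: 0.002
finger_force: 0.0
```

send_rows(
  moves=[
    {"claw":1,"travel":[0,0,-0.1],"spin":0},
    {"claw":1,"travel":[0,-0.03,-0.05],"spin":0},
    {"claw":1,"travel":[0,0,0],"spin":0},
  ],
)

```text
clock: 9.4
tool_pos: [0.5733, 0.1828, 0.069]
eef_rot: [-3.141, 0.0, 1.632]
ft_force: [0.4, -0.2, -0.1]
width: -0.001
finger_force: 0.1
```

send_rows(
  moves=[
    {"claw":1,"travel":[0,-0.12,-0.06],"spin":0},
    {"claw":1,"travel":[0,-0.12,-0.06],"spin":0},
  ],
)

```text
clock: 9.65
tool_pos: [0.5738, 0.1691, 0.0613]
eef_rot: [3.139, -0.006, 1.634]
ft_force: [-1.3, 20.7, 9.1]
width: -0.002
finger_force: 10.4
```

send_rows(
  moves=[
    {"claw":1,"travel":[0,0.2,0],"spin":0},
    {"claw":1,"travel":[0,0.3,0],"spin":0},
    {"claw":1,"travel":[0,0.2,0.5],"spin":0},
    {"claw":1,"travel":[0,0,0.8],"spin":0},
    {"claw":1,"travel":[0,0,0.8],"spin":0},
  ],
)

```text
clock: 10.28
tool_pos: [0.573, 0.2176, 0.2193]
eef_rot: [-3.14, 0.001, 1.632]
ft_force: [1.1, -0.2, -0.5]
width: -0.002
finger_force: 0.0
```

send_rows(
  moves=[
    {"claw":1,"travel":[0,0,0.8],"spin":0},
    {"claw":1,"travel":[0,0.7,0.2],"spin":0},
    {"claw":1,"travel":[-0.4,0.6,0],"spin":0},
    {"claw":1,"travel":[-0.4,0.6,0],"spin":0},
    {"claw":1,"travel":[-0.4,0.6,0],"spin":0},
  ],
)

```text
clock: 10.9
tool_pos: [0.4825, 0.4061, 0.2929]
eef_rot: [3.141, 0.001, 1.631]
ft_force: [0.3, 0.5, 0.0]
width: 0.003
finger_force: 0.0
```

```bash
python3 - <<'E'
from h import *
s=robot.state();print(s['tool_pos'])
t=grab('top','t8');P=pts(t)
try: print(boxfit(t,P))
except Exception as e: print(e)
im=t['image'][130:260,190:320,::-1];cv2.imwrite('pics/t8c.png',cv2.resize(np.clip(im*1.6,0,255).astype(np.uint8),(585,585),interpolation=2))
E
```

```text
[0.48251242 0.40607654 0.29291697]
(array([0.5809957 , 0.10116082]), np.float64(0.06842412839504067), 14)
```

View pics/t8c.png

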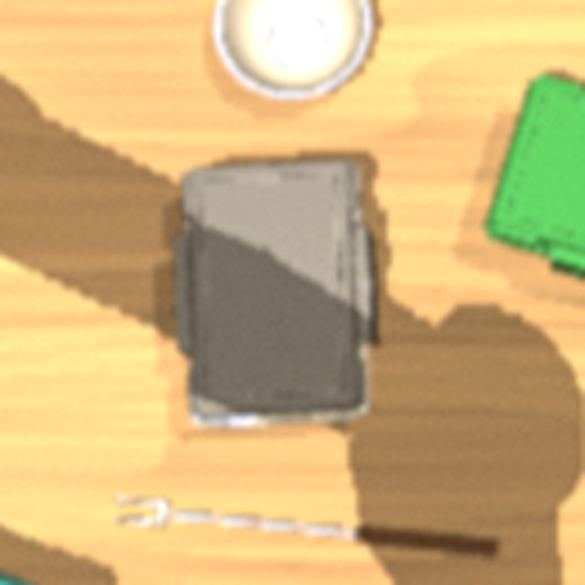

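Both flaps lie flat against the sides (left at 178–190, right at 357–375), the box is about 2 mm from its start, and the arm is clear.

```bash
python3 -c "
from rig import robot
print(robot.hand_in())"
```

```text
the job is handed in; nothing more can be done
None
```

Both flaps appear folded down and tucked in the last top view; the box ended about 2 mm from its start, the arm was clear of everything, and the job is handed in (no verdict returned).

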